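Sort mixed sample vials from the sloping block

ROBOT

A 7-joint arm with a two-finger parallel gripper is mounted at the origin on a cart in front of the work surface, level with it; the furniture and walls round the work are solid. World frame = base frame: x ahead of the robot, y to its left, z up, the work surface at z = 0. Lengths are in m, angles in rad, forces in N, time in s.
With the tool pointing down it reaches from about 0.425 to 0.925 m from the base axis. Payload 6.8 kg.
Tool frame: the origin (TCP) lies midway between the tips of the shut fingers; the grasp point (between the pads) lies 19 mm behind it; z points along the fingers, y is the line along which they close (so a half turn about z gives the same grasp; the last joint's range is limited). The gripper opens to 85 mm and grips with 20 to 120 N. Pads are 22 mm wide; open, the fingers measure 114 mm over their backs; the gripper's body (76 mm by 85 mm) begins 54 mm behind the grasp point. The pads swing forward as they close: fully open they stand 13 mm farther back than shut.
Start: joints at [1.057, 0.477, 0.022, 1.555, -0.011, 1.109, -0.083], TCP at [0.266, -0.62, 0.231] pointing down, gripper open.
Joint ranges: [-2.96, 2.96], [-0.34, 2.1], [-1.41, 1.46], [0.24, 2.44], [-1.37, 4.51], [0.17, 1.92], [-2.96, 2.96]. Speed limits (rad/s): [2.39, 2.39, 3.14, 3.14, 3.14, 3.14, 3.14].

INTERFACE

Orientations are given as a unit quaternion [w, x, y, z].
In Python, from cell import env, kinematics, monitor, cams, spot_in, mark_of gives the robot as it stands. Calls block until the motion is done:
- env.reach(position, orientation): joint-space move of the TCP to a pose.
- env.movel(position, velocity=0.15, rot=None, stop_force=None): straight line of the TCP; rot=None keeps the orientation; velocity is the mean speed in m/s. With stop_force (N) it stops when the force on the tool has changed by that much, and returns True; else False.
- env.goto_joints(angles): joint-space move.
- env.grip(opening, f_grip=None): finger opening in m; f_grip is the grip in N (None keeps the last); returns when the fingers have stopped.
- env.dwell(seconds).
- kinematics.inverse_kinematics(position, orientation): joint angles nearest the present ones, or None.
- monitor.get_state(): the state.
- cams.camera(name): name is "scene" or "top"; returns (picture, depth): 420x560x3 uint8, blue, green, red; 420x560 float32, m along the optical axis (not along the pixel's ray), 0 where there is no reading.
- cams.calibration(name): a dict with "fx", "fy", "cx", "cy" (pixels), "rvec" (rotation vector, rad) and "tvec" (3), from world to camera coordinates, as OpenCV has them. Camera axes: x right, y down, z forward; pixel columns grow to the right and rows downward; lengths in m; the calibration is good to about 2 mm. A picture is of the moment at which its call begins. calibration takes no time and is no camera call.
A pose or a line that the arm cannot do raises env.PlanningError and nothing moves.
- env.job_done(): hands the job in; it is judged then, once.
Trained networks look in the newest picture that a camera, given by its name, has taken for a name from the list of things; names that differ only in an ending like _2 or _b are one class to them, and where a whole thing is asked for, a point or a joint stands for the part that bears it (a point fixed in the world has none). Each returns a list of dicts, best first, with "score" (0 to 1); they miss things now and then, are a little off and sometimes report something else, mostly with a low value. They report only what shows in the picture. A call takes as long as a camera call.
- spot_in(query, camera): "at" ([x, y, z] in m, in the coordinates of the camera as it stood for that picture, good to about 4 mm: the middle of the surface that is visible of it).
- mark_of(query, camera): "at" ([x, y, z] in m, in the coordinates of the camera as it stood for that picture, good to about 4 mm: a listed point, or the origin of a listed thing).
The state is a dict: "time": time; "qpos": joint angles; "joint_velocities": joint speeds; "joint_torque": joint torques, N m; "tcp_pos": TCP position; "orientation": TCP orientation; "force": force on the tool from outside, world axes, zero at the start; "torque": the same for the moment, N m; "opening": finger opening in m; "gripper_force": force on a finger pad.
Only numpy, scipy, OpenCV 4.12 (cv2) and the standard library are available. Lean on these libraries where they do the work, as an engineer would, in place of code of your own. Each camera call takes 0.05 s, during which the arm holds its last target. There are 200 camera calls.

TASK

The four amber vials in the sloping metal block are mixed up: sort them by their tops, the two with wide ribbed caps into the open wooden frame and the two with slim pointed nozzles into the round steel dish. Stand every vial upright on the floor of its container, never knock one over, and leave the two beakers and the brass weight where they stand.

Things in the scene. Friction and masses are not known exactly. Their poses are not given: they have to be found in the camera images.
- slope_block: fixed aluminium block on a dark steel base, 92 x 226 x about 67 mm, with four vials in a row. Origin: centre of the underside of its base; y along the row, which runs from far to near. Its top face leans 0.55 rad (31.5 degrees) toward its own -x, so the vials' tops point up and to the robot's right (yaw 0.95 to 1.45 rad).
- row_mid (a point): middle of the row, at pocket floor height. Four square pockets, 31 mm wide (1.5 mm play all round), 24 mm deep along the lean, at -78, -26, +26, +78 mm along the block's y. Neighbouring caps are only 18 mm apart: fingers have room only on the up-slope and down-slope sides of a vial. Vials come out straight along their axis.
- jar_1: first amber glass vial with a wide grey ribbed screw cap that overhangs the glass: glass 28 mm diameter up to 58 mm, cap 34 mm diameter from 58 to 74 mm, about 40 g. Origin: centre of its underside; z along its axis to the cap. Starts in any of the four pockets, leaning as the block does. Belongs in the wooden frame.
- jar_2: second, the same: amber glass vial with a wide grey ribbed screw cap that overhangs the glass: glass 28 mm diameter up to 58 mm, cap 34 mm diameter from 58 to 74 mm, about 40 g. Origin: centre of its underside; z along its axis to the cap. Starts in any of the four pockets, leaning as the block does. Belongs in the wooden frame.
- dropper_1: first amber glass vial with a slim grey pointed nozzle: glass 28 mm diameter up to 60 mm, shoulder to 66 mm, nozzle 16 mm wide tapering to 6 mm at 84 mm, about 40 g. Origin: centre of its underside; z along its axis to the nozzle. Starts in any of the four pockets, leaning as the block does. Belongs in the round dish.
- dropper_2: second, the same: amber glass vial with a slim grey pointed nozzle: glass 28 mm diameter up to 60 mm, shoulder to 66 mm, nozzle 16 mm wide tapering to 6 mm at 84 mm, about 40 g. Origin: centre of its underside; z along its axis to the nozzle. Starts in any of the four pockets, leaning as the block does. Belongs in the round dish.
- wood_frame: fixed open wooden frame, 55 x 154 x 45 mm: floor 9 mm above the bench, end walls 9 mm thick and 45 mm high, along each long side a rail from 33 to 43 mm high. Inside 44 mm wide (its x) and 132 mm long (its y). Origin: centre of its underside; z up. Stands left or right of the block, the dish on the other side.
- dish: fixed round steel dish, 112 mm diameter at the rim, 20 mm high, flat floor 4 mm above the bench and about 90 mm across. Origin: centre of its underside; z up.
- beaker_tall: clear beaker, 68 mm diameter, 90 mm high, loose, to be left alone. Origin: centre of its underside.
- beaker_low: clear beaker, 53 mm diameter, 70 mm high, loose, to be left alone. Origin: centre of its underside.
- mass_piece: brass weight, 25 mm diameter, 34 mm high, loose, to be left alone. Origin: centre of its underside.

How it is judged:
By the outcome, as a careful person would: the job done as asked, in the order asked, and still so for the second after the job is handed in, with the robot touching nothing.
It also fails if it takes over 72 s, if anything falls off the work surface, if the arm or the gripper's body presses on something with over 40 N, if the wrist force passes 120 N, or if a joint passes its speed limit or range.

## Working session

There is one attempt and no reset: what is moved stays moved. The work goes in short steps, each a Python script; the robot and the scene stay as the last script left them, time stands still between calls to the robot, and variables do not carry over. Pictures are saved under pics/ and viewed, at most 10 in all, crops included, and the job is handed in when it is done.

```bash
ls; mkdir -p pics
cat > h.py <<'E'
import numpy as np, cv2
from scipy.spatial.transform import Rotation as R
from cell import env, kinematics, monitor, cams, spot_in, mark_of
def cal(n):
    c=cams.calibration(n); return c,R.from_rotvec(np.ravel(c["rvec"])).as_matrix(),np.ravel(c["tvec"])
def c2w(p,n):
    c,M,t=cal(n); return (np.asarray(p)-t)@M
def cloud(d,n):
    c,M,t=cal(n); v,u=np.indices(d.shape)
    P=np.stack([(u-c["cx"])/c["fx"]*d,(v-c["cy"])/c["fy"]*d,d],-1)
    return (P-t)@M
def quat(M):
    q=R.from_matrix(M).as_quat(); return [q[3],q[0],q[1],q[2]]
E
python3 - <<'E'
from h import *
for n in ["scene","top"]:
    im,d=cams.camera(n); cv2.imwrite(f"pics/{n}0.png",im); np.save(f"{n}0.npy",d)
    print(n,"cam at",c2w([0,0,0],n).round(3))
    for q in ["slope_block","row_mid","jar_1","dropper_1","wood_frame","dish","beaker_tall","beaker_low","mass_piece"]:
        print(q,[(c2w(r["at"],n).round(3).tolist(),round(r["score"],2)) for r in mark_of(q,n)][:4])
print(monitor.get_state()["time"])
E
```

```text
cell.py
pics
scene cam at [0.087 0.733 0.449]
slope_block [([0.585, 0.109, 0.0], 0.61)]
row_mid [([0.582, 0.107, 0.032], 0.71)]
jar_1 [([0.65, 0.075, 0.032], 0.65), ([0.516, 0.144, 0.029], 0.63)]
dropper_1 [([0.561, 0.117, 0.032], 0.89), ([0.606, 0.098, 0.033], 0.61)]
wood_frame [([0.464, -0.18, -0.0], 0.63)]
dish [([0.558, 0.117, 0.031], 0.67), ([0.437, 0.345, 0.001], 0.66)]
beaker_tall [([0.4, 0.173, -0.002], 0.73)]
beaker_low [([0.616, -0.144, 0.001], 0.82)]
mass_piece [([0.436, -0.03, 0.0], 0.48)]
top cam at [0.406 0.087 1.039]
slope_block [([0.584, 0.111, -0.003], 0.76)]
row_mid [([0.584, 0.103, 0.029], 0.93)]
jar_1 [([0.648, 0.072, 0.031], 0.84), ([0.513, 0.143, 0.027], 0.75)]
dropper_1 [([0.559, 0.115, 0.029], 0.79), ([0.605, 0.091, 0.027], 0.56), ([0.465, -0.178, -0.002], 0.37)]
wood_frame [([0.462, -0.178, -0.001], 0.77)]
dish [([0.438, 0.339, -0.005], 0.93), ([0.615, -0.143, -0.001], 0.42)]
beaker_tall [([0.397, 0.176, 0.001], 0.56)]
beaker_low [([0.616, -0.144, -0.0], 0.56)]
mass_piece [([0.432, -0.03, 0.001], 0.6)]
1.0
```

View pics/scene0.png

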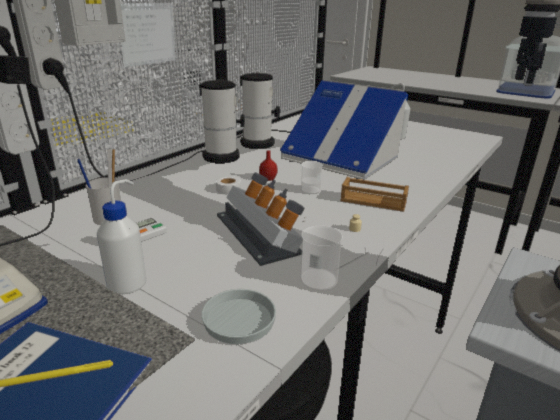

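View pics/top0.png

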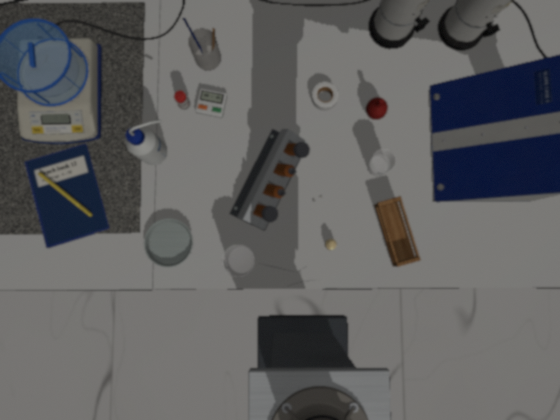

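Block in the middle (top view, ~(270,178)); wide caps at both row ends, (300,149) and (266,213), and slim nozzles in the middle two pockets, agreeing with the networks. The dish is at (168,241) on the left and the frame at (397,232) on the right. Next I'll refine the poses from depth.

```bash
cat > fit.py <<'E'
from h import *
from scipy.optimize import least_squares
C={n:cloud(np.load(n+"0.npy"),n)[np.load(n+"0.npy")>0] for n in ["scene","top"]}
offs=np.array([-.078,-.026,.026,.078])
prof={'j':np.array([[0,0],[.014,0],[.014,.058],[.017,.058],[.017,.074],[0,.074]]),
      'd':np.array([[0,0],[.014,0],[.014,.060],[.008,.066],[.003,.084],[0,.084]])}
kinds="jddj"
def axes(yaw,l=.55):
    bx=np.array([np.cos(yaw),np.sin(yaw),0]);by=np.array([-np.sin(yaw),np.cos(yaw),0])
    return bx,by,-np.sin(l)*bx+np.cos(l)*np.array([0,0,1.])
def segd(q,P):
    D=[]
    for a,b in zip(P[:-1],P[1:]):
        t=np.clip(((q-a)@(b-a))/((b-a)@(b-a)),0,1); D.append(np.linalg.norm(q-a-t[:,None]*(b-a),axis=1))
    return np.min(D,0)
def vd(P,x):
    bx,by,a=axes(x[3]); D=[];H=[]
    for o,k in zip(offs,kinds):
        r=P-(x[:3]+o*by); h=r@a; rad=np.linalg.norm(r-h[:,None]*a,axis=1)
        D.append(segd(np.c_[rad,h],prof[k])); H.append(h)
    i=np.argmin(D,0); D=np.array(D); H=np.array(H); s=np.arange(len(P)); return D[i,s],H[i,s]
def fit(P):
    x=np.array([.5825,.106,.030,1.10])
    for w in [.012,.008,.005]:
        d,h=vd(P,x); Q=P[(d<w)&(h>.030)]
        x=least_squares(lambda x:vd(Q,x)[0],x,loss="soft_l1",f_scale=.002).x
    return x,len(Q),np.median(vd(Q,x)[0])
if __name__=="__main__":
    for n in C:
        P=C[n]; print(n,*fit(P))
        m=(np.linalg.norm(P[:,:2]-[.463,-.179],axis=1)<.095)&(P[:,2]>.025)&(P[:,2]<.06)&(np.linalg.norm(P[:,:2]-[.616,-.144],axis=1)>.05)
        Q=P[m]; print(" frame",cv2.minAreaRect((Q[:,:2]*1000).astype(np.float32)),len(Q),np.percentile(Q[:,2],[50,98]))
        m=(np.linalg.norm(P[:,:2]-[.438,.342],axis=1)<.075)&(P[:,2]>.013)&(P[:,2]<.03)
        Q=P[m]; print(" dish",cv2.minEnclosingCircle((Q[:,:2]*1000).astype(np.float32)),len(Q),np.percentile(Q[:,2],98))
    x=fit(np.r_[C["scene"],C["top"]]); print("both",x)
    print(cams.calibration("top")["fx"])
E
python3 fit.py
```

```text
scene [0.58295561 0.10561887 0.03063713 1.11354183] 1264 0.000716145615506562
 frame ((460.7724914550781, -177.356689453125), (151.58056640625, 63.45180892944336), 15.473417282104492) 661 [0.03969791 0.04597387]
 dish ((438.25799560546875, 341.9910888671875), 56.931182861328125) 839 0.02149512389947189
top [0.58194463 0.10589286 0.02918865 1.1118628 ] 935 0.0006663321440241593
 frame ((461.23114013671875, -178.11642456054688), (154.02590942382812, 56.361698150634766), 16.065828323364258) 616 [0.04166624 0.0464043 ]
 dish ((437.9631042480469, 341.8392639160156), 55.77256393432617) 311 0.02220821702605963
both (array([0.58269448, 0.10590185, 0.02971472, 1.1128997 ]), 2221, np.float64(0.0007967292926409249))
446.82452730532447
```

```bash
cat > plan.py <<'E'
from fit import *
B=np.array([.5825,.1058,.0298]); YAW=1.1125
bx,by,a=axes(YAW)
Z=np.array([0,0,1.])
fr=np.array([.461,-.178,.009]); fd=np.array([np.cos(np.radians(15.9)),np.sin(np.radians(15.9)),0])
di=np.array([.438,.342,.004])
def rot(zt,yt,flip):
    yt=yt*(-1 if flip else 1); return quat(np.c_[np.cross(yt,zt),yt,zt])
G={'j':.064,'d':.046}
yl=np.cos(.55)*bx+np.sin(.55)*Z
def pick(i,flip,up=0):  # TCP pose at vial i, raised by up along the axis
    return B+offs[i]*by+a*(G[kinds[i]]-.019+up), rot(-a,yl,flip)
def place(i,flip,up=0):
    p={0:fr+.036*fd,3:fr-.036*fd,1:di-.022*by,2:di+.022*by}[i]
    return p+Z*(G[kinds[i]]-.019+up), rot(-Z,bx,flip)
E
python3 - <<'E'
from plan import *
for f in (0,1):
    for i in range(4):
        for nm,fn,us in (("pick",pick,(0,.07,.13)),("place",place,(0,.1))):
            print(f,i,nm,[None if (q:=kinematics.inverse_kinematics(*fn(i,f,u))) is None else np.round(q,2).tolist() for u in us])
P=np.r_[C["scene"],C["top"]]
for i in range(4):
    p=place(i,0)[0]; r=np.linalg.norm(P[:,:2]-p[:2],axis=1)
    print(i,p.round(3),[round(P[(r<k)&(P[:,2]<.5)][:,2].max(),3) for k in (.07,.1,.13,.16)])
E
```

```text
0 0 pick [[0.51, 0.67, -0.58, 1.91, -0.37, 0.46, 1.5], [0.61, 0.57, -0.63, 1.91, -0.35, 0.58, 1.49], [0.74, 0.51, -0.71, 1.89, -0.3, 0.69, 1.45]]
0 0 place [[0.63, 0.53, -0.53, 2.03, 0.41, 0.69, 0.95], [0.69, 0.38, -0.59, 1.96, 0.27, 0.88, 1.07]]
0 1 pick [[0.51, 0.66, -0.63, 2.02, -0.38, 0.35, 1.49], [0.66, 0.56, -0.73, 2.02, -0.31, 0.47, 1.43], [0.74, 0.46, -0.74, 2.01, -0.36, 0.6, 1.48]]
0 1 place [[0.04, 0.86, -1.09, 1.91, 0.94, 0.99, -0.38], [0.03, 0.65, -1.05, 1.86, 0.66, 1.03, -0.19]]
0 2 pick [[0.58, 0.64, -0.75, 2.13, -0.25, 0.25, 1.34], [0.67, 0.5, -0.76, 2.13, -0.39, 0.41, 1.47], [0.72, 0.38, -0.73, 2.12, -0.49, 0.56, 1.57]]
0 2 place [[-0.23, 0.67, -0.76, 1.97, 0.67, 0.77, -0.27], [-0.14, 0.54, -0.88, 1.91, 0.51, 0.93, -0.15]]
0 3 pick [[0.56, 0.55, -0.75, 2.24, -0.51, 0.22, 1.54], [0.64, 0.38, -0.72, 2.24, -0.62, 0.42, 1.64], [0.72, 0.25, -0.71, 2.22, -0.64, 0.59, 1.67]]
0 3 place [[0.71, 0.46, -0.52, 2.16, 0.39, 0.62, 1.03], [0.79, 0.29, -0.59, 2.08, 0.22, 0.83, 1.19]]
1 0 pick [[0.31, 0.61, -0.31, 1.92, -0.71, 0.52, -1.35], [0.33, 0.5, -0.25, 1.93, -0.69, 0.65, -1.37],
[... 604 characters left out ...]
2], [-1.31, 0.45, 0.64, 1.99, -0.37, 0.81, -2.49]]
1 3 pick [[0.35, 0.48, -0.49, 2.25, -0.99, 0.3, -1.16], [0.34, 0.32, -0.37, 2.26, -0.88, 0.49, -1.26], [0.37, 0.2, -0.31, 2.24, -0.8, 0.64, -1.33]]
1 3 place [[0.28, 0.41, 0.0, 2.18, -0.0, 0.55, -1.75], [0.32, 0.24, -0.05, 2.11, 0.02, 0.79, -1.76]]
0 [ 0.496 -0.168  0.054] [np.float64(0.048), np.float64(0.07), np.float64(0.071), np.float64(0.088)]
1 [0.458 0.332 0.031] [np.float64(0.025), np.float64(0.025), np.float64(0.025), np.float64(0.092)]
2 [0.418 0.352 0.031] [np.float64(0.025), np.float64(0.025), np.float64(0.025), np.float64(0.092)]
3 [ 0.426 -0.188  0.054] [np.float64(0.048), np.float64(0.048), np.float64(0.048), np.float64(0.077)]
```

```bash
cat > run.py <<'E'
from plan import *
def S(m):
    s=monitor.get_state(); print(m,"t",round(s["time"],1),"tcp",s["tcp_pos"].round(4) if hasattr(s["tcp_pos"],'round') else s["tcp_pos"],"open",round(s["opening"],4),"gf",round(float(np.max(s["gripper_force"])),1),"F",np.round(s["force"],1))
def go(p,q,v=.25):
    try: env.movel(p,velocity=v,rot=q)
    except env.PlanningError as e: print("line refused, joint move:",e); env.reach(p,q)
def get(i):
    env.grip(.06,30)
    go(*pick(i,0,.13))
    S("above")
    print("touch",env.movel(pick(i,0,.0)[0],velocity=.1,stop_force=15))
    env.grip(.0,30); S("gripped")
    env.movel(pick(i,0,.06)[0],velocity=.08); env.movel(pick(i,0,.13)[0],velocity=.2); S("lifted")
def put(i):
    go(*place(i,0,.15))
    env.movel(place(i,0,.012)[0],velocity=.15)
    print("touch",env.movel(place(i,0,-.003)[0],velocity=.02,stop_force=3)); S("down")
    env.grip(.06); 
    env.movel(place(i,0,.15)[0],velocity=.15); S("released")
E
python3 - <<'E'
from run import *
env.reach([.45,-.2,.3],place(0,0)[1])
get(0)
im,d=cams.camera("scene"); cv2.imwrite("pics/s1.png",cv2.resize(im[80:320,160:480],None,fx=2,fy=2))
E
```

```text
above t 4.3 tcp [ 0.6122 -0.0113  0.1796] open 0.06 gf 0.0 F [-1.   0.1  0.3]
touch False
gripped t 6.1 tcp [0.6425 0.0496 0.0687] open 0.0326 gf 29.6 F [-1.7 -2.4  6.5]
lifted t 7.5 tcp [ 0.6118 -0.0105  0.1785] open 0.0326 gf 29.8 F [-0.3  0.1 -1. ]
```

View pics/s1.png

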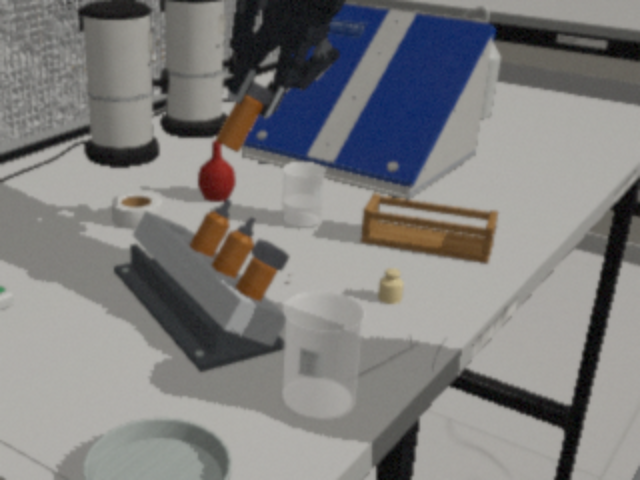

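The far jar is out of its pocket, held in line with the fingers at (240,115). The other three are undisturbed.

Run:
```python
from run import *
put(0)
im,d=cams.camera("scene"); cv2.imwrite("pics/s2.png",cv2.resize(im[120:320,220:480],None,fx=2.5,fy=2.5))
```

```text
touch True
down t 10.2 tcp [ 0.4958 -0.1682  0.054 ] open 0.0323 gf 30.2 F [-1.  -0.1  6.4]
released t 11.7 tcp [ 0.4949 -0.168   0.2031] open 0.0596 gf 0.0 F [-0.1  0.1 -0.7]
```

View pics/s2.png

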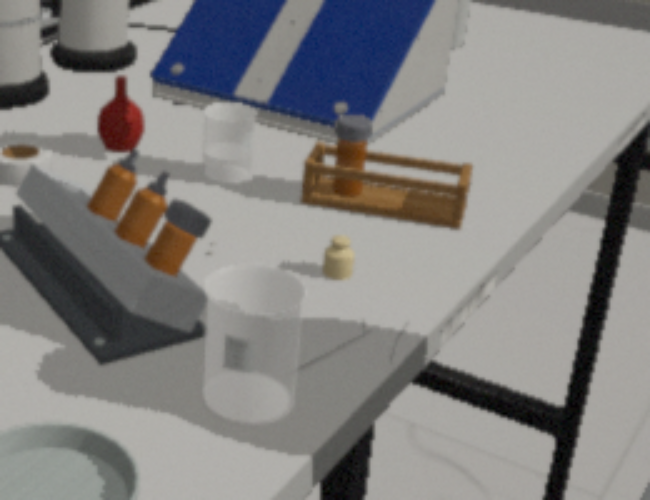

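The jar stands upright in the frame at (350,155). On to the other jar.

Run:
```python
from run import *
get(3)
if monitor.get_state()["opening"]>.025: put(3)
```

```text
above t 13.1 tcp [0.4728 0.0576 0.1793] open 0.0599 gf 0.0 F [ 0.4 -0.5  0.2]
touch False
gripped t 14.9 tcp [0.5025 0.1188 0.0686] open 0.0325 gf 29.1 F [-1.1 -2.7  5.1]
lifted t 16.3 tcp [0.4721 0.0583 0.1786] open 0.0325 gf 29.8 F [ 0.5 -1.   0.3]
touch True
down t 19.1 tcp [ 0.4266 -0.188   0.054 ] open 0.0324 gf 30.2 F [-0.8  0.8  6.9]
released t 20.6 tcp [ 0.4257 -0.1877  0.2032] open 0.0601 gf 0.0 F [-0.2  1.   0.1]
```

Run:
```python
from run import *
get(1)
if monitor.get_state()["opening"]>.02: put(1)
im,d=cams.camera("scene"); cv2.imwrite("pics/s3.png",cv2.resize(im[120:350,170:450],None,fx=2.5,fy=2.5))
```

```text
above t 22.0 tcp [0.5695 0.0199 0.1638] open 0.06 gf 0.0 F [ 0.1 -0.7 -0.6]
touch False
gripped t 23.9 tcp [0.5998 0.0812 0.0532] open 0.027 gf 29.3 F [-2.3 -2.5  6.1]
lifted t 25.2 tcp [0.5694 0.0208 0.1632] open 0.0268 gf 29.6 F [ 0.1  0.6 -0.7]
touch True
down t 28.4 tcp [0.4577 0.3322 0.0309] open 0.0273 gf 30.0 F [-0.2 -0.7  5.5]
released t 30.0 tcp [0.4572 0.3317 0.18  ] open 0.0599 gf 0.0 F [-0.4  0.1 -0.3]
```

View pics/s3.png

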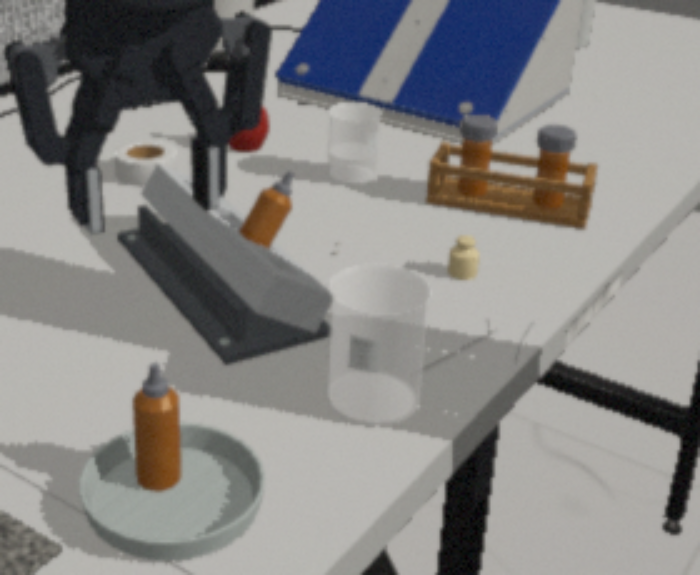

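Both jars stand in the frame at (475,155) and (555,170), and the first dropper stands in the dish at (157,440). The last dropper is at (265,210).

Run:
```python
from run import *
get(2)
if monitor.get_state()["opening"]>.02: put(2)
env.movel([.42,.2,.28],velocity=.25); env.dwell(.5)
for n in("scene","top"):
    im,d=cams.camera(n); np.save(n+"9.npy",d); cv2.imwrite(f"pics/{n}9.png",im)
    for q in ["jar_1","dropper_1","beaker_tall","beaker_low","mass_piece"]:
        print(n,q,[(c2w(r["at"],n).round(3).tolist(),round(r["score"],2)) for r in mark_of(q,n)][:3])
S("end")
```

```text
above t 31.8 tcp [0.5227 0.0447 0.1639] open 0.06 gf 0.0 F [ 0.5 -0.4  0.3]
touch False
gripped t 33.7 tcp [0.5532 0.1042 0.0531] open 0.0269 gf 29.3 F [-2.2 -2.8  5.1]
lifted t 35.1 tcp [0.5228 0.0438 0.1632] open 0.0269 gf 29.5 F [-0.2 -0.1  0.1]
touch True
down t 38.4 tcp [0.4183 0.3517 0.0309] open 0.0272 gf 29.9 F [ 0.8 -0.6  5.3]
released t 39.9 tcp [0.4178 0.3512 0.1801] open 0.06 gf 0.0 F [ 0.7  0.3 -0.2]
scene jar_1 [([0.496, -0.162, 0.009], 0.88), ([0.433, -0.188, 0.011], 0.79)]
scene dropper_1 [([0.418, 0.352, 0.008], 0.79), ([0.461, 0.336, 0.005], 0.78), ([0.496, -0.162, 0.011], 0.4)]
scene beaker_tall [([0.402, 0.172, 0.001], 0.74)]
scene beaker_low [([0.613, -0.144, -0.0], 0.74)]
scene mass_piece [([0.58, 0.108, 0.03], 0.61), ([0.44, -0.028, -0.001], 0.56)]
top jar_1 [([0.424, -0.188, 0.003], 0.74), ([0.495, -0.166, 0.009], 0.54)]
top dropper_1 []
top beaker_tall [([0.397, 0.176, -0.002], 0.79)]
top beaker_low [([0.615, -0.144, 0.0], 0.76)]
top mass_piece [([0.433, -0.029, 0.005], 0.54)]
end t 41.9 tcp [0.42 0.2  0.28] open 0.06 gf 0.0 F [0.3 0.4 0.1]
```

View pics/scene9.png

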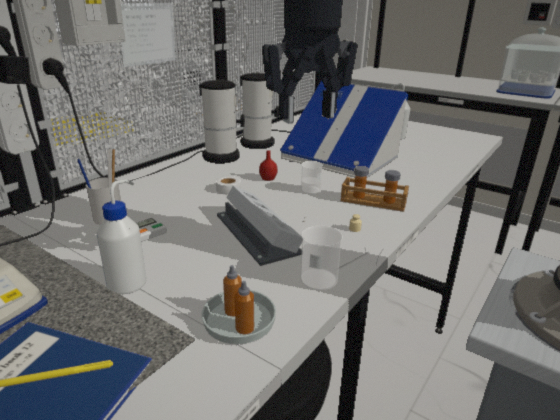

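Both droppers stand in the dish at (232,293) and (244,308), and both jars in the frame at (361,183) and (392,187). The beakers and the weight are where they were, and the hand is clear.

```bash
python3 -c "
from cell import env
print(env.job_done())"
```

```text
the job is handed in; nothing more can be done
None
```

The job is handed in at about 42 s: both ribbed-cap jars stand upright in the wooden frame, both nozzle droppers stand upright in the steel dish, and the beakers and brass weight are where they were.

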